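# Post the worn plane iron into the blade safe

## Robot

A 6-joint arm with a two-finger parallel gripper is mounted at the origin on the work surface. World frame = base frame: x ahead of the robot, y to its left, z up, the work surface at z = 0. Lengths are in mm, angles in rad, forces in N, time in s.
With the tool pointing down it reaches from about 300 to 775 mm from the base axis. Payload 14.6 kg.
Tool frame: the origin (TCP) lies between the finger pads; the fingertips stand 17 mm ahead of it and the grasp point (between the pads) lies 2 mm behind it (manip.tip_reach is the distance from the TCP to the fingertips, in mm); z points along the fingers, y is the line along which they close (so a half turn about z gives the same grasp; the last joint's range is limited). The gripper opens to 94 mm and grips with 3 to 60 N. Pads are 16 mm wide; open, the fingers measure 119 mm over their backs; the gripper's body (75 mm by 177 mm) begins 78 mm behind the grasp point.
Start: joints at [1.234, 0.3, 1.521, -0, 1.321, -0.067], TCP at [146.594, 530.094, 222.446] pointing down, gripper open.
Joint ranges: [-3.03, 3.03], [-0.79, 2.21], [0.23, 2.52], [-1.04, 4.18], [0, 3.07], [-2.55, 2.55]. Speed limits (rad/s): [2.22, 2.22, 2.57, 3.14, 3.14, 3.14].

## Interface

Orientations are given as [roll, pitch, yaw] about the fixed x, y, z axes, in that order (R = Rz(yaw) Ry(pitch) Rx(roll)).
In Python, from cell import manip, viewer gives the robot as it stands.
- The arm moves only by the tool apply_moves, never from a script. Its argument "moves" is a list of rows, each a list of 3 entries, a list of its own where there are three numbers: the shift along the tool's x, y, z each as a share of 0.25 m, from -1 to 1, then the turn, a rotation vector about the tool's x, y, z each as a share of pi rad, from -1 to 1, then the closure, from 0 (fully open) to 1 (shut). In form: [[[dx, dy, dz], [wx, wy, wz], grip], ...]. A call has 1 to 12 rows; each row is the pose to reach, as a shift and turn from the pose commanded when the call began, along the tool's axes at that moment, turning the shorter way round; what a row does not reach only later rows make up. A row lasts 1/12 s, in which the tool goes at most 41.7 mm and 7.16 degrees, less where a joint would pass 70% of its speed; a pose out of reach is approached as far as the arm can. A call with a number of a shift or a turn outside -1 to 1 is refused whole. A call with a gripper value outside its range is refused whole. The fingers move at their own pace and stop on an object; "squeeze" is the grip in N (left out, the last holds). Time passes only in rows, so rows that repeat a pose let the fingers close. It gives the time, the measured TCP pose, the force, the opening and the grip force at its end, in the units of the state.
- manip.read_state(): the state, without advancing time (a new reading comes with each control period).
- viewer.camera(name): name is "scene" or "top" or "wrist"; returns the picture (420x560x3 uint8, blue, green, red); there is no depth.
- viewer.camera_info(name): a dict with "camera_matrix" (3x3 intrinsics, pixels), "R" (3x3) and "t" (3): a world point X has camera coordinates R X + t. Camera axes: x right, y down, z forward; pixel columns grow to the right and rows downward; lengths in mm; the calibration is good to about 2 mm. A picture is of the moment at which its call begins: read the wrist's pose just before it. camera_info takes no time and is no camera call; for the wrist camera it gives the pose at the moment of the call.
- manip.sign_off(): hands the job in; it is judged then, once.
The state is a dict: "clock": time; "joints": joint angles; "qd": joint speeds; "effort": joint torques, N m; "eef_pos": TCP position; "eef_rot": TCP orientation; "wrist_force": force on the tool from outside, world axes, zero at the start; "moment": the same for the moment, N m; "finger_gap": finger opening in mm; "finger_force": force on a finger pad.
Only numpy, scipy, OpenCV 4.12 (cv2) and the standard library are available. Lean on these libraries where they do the work, as an engineer would, in place of code of your own. Each camera call takes 0.05 s, during which the arm holds its last target. There are 200 camera calls.

## Task

Take the worn plane iron (the one with the red band) out of the rack and push it down, cutting edge first, through the slot in the steel plate on top of the blade safe, past the spring catch, until nothing of it stands proud of the plate. Work gently and feel for the slot, so that neither the edge nor the plate is pressed hard, and leave the other things on the bench where they are.

Things in the scene. Friction and masses are not known exactly. Their poses are not given: they have to be found in the camera images.
- worn: The worn plane iron: a flat steel plate 64 mm wide (its y), 6 mm thick (its x) and 100 mm tall (its z), about 0.25 kg, with a red painted band round its top 16 mm. It stands upright in one of the rack's two slots, cutting edge down; either slot. Origin: middle of the cutting edge (underside). It is the same both ways round; the edge is flat, not sharpened to a wedge.
- worn_top (a point): Middle of the worn iron's top edge, 100 mm above its origin along its z.
- good: The good plane iron: the same size and shape, bare steel without a band. Stands in the other slot of the rack and stays there. Origin: middle of its underside.
- rack: Fixed dark wooden rack 60 (x) x 190 (y) x 45 (z) mm with two slots 9 x 68 mm, 30 mm deep, side by side 45 mm either side of its middle along y. Origin: centre of its underside. The irons' axes are parallel to the rack's.
- safe: Fixed blade safe: plywood box 130 (x) x 150 (y) x 126 (z) mm with a steel plate 90 x 110 x 10 mm on top, so the plate's upper face is 136 mm above the origin (centre of the box's underside). It has a slot, stops and a spring shoe (see the safe_ points). Keep every force between iron and safe, or fingers and safe, under 40 N, or they are damaged.
- safe_plate (a point): Centre of the box's top at the height of the plate's upper face, axes as the safe's. Slot straight down through the plate: 7.5 mm wide along x, 68 mm long along y, rim chamfered 0.8 mm. It is centred in y, but the plate was screwed on by eye: in x the slot's middle lies anywhere up to 12 mm either side of this point, not measured.
- safe_stops (a point): 8 mm above safe_plate: height of the tops of two yellow stops on the plate, each 8 (x) x 14 (y) x 8 mm, 31 mm either side of the middle in y (48 mm gap, room for fingers). Their -x faces are in line with the slot's +x wall, wherever the plate sits: an iron held just over the plate on the -x side and slid to +x meets both stops when right over the slot.
- safe_shoe (a point): About 46 mm under safe_plate: sprung brass shoe under the slot, pressing from the -x side. Its slope (from 20 to 40 mm below the plate's upper face) narrows the gap to 4.5 mm: some 7 to 18 N to push past, then 4 to 11 N of drag. It holds the iron upright wherever it is let go; weight alone does not carry it down. The safe has room below for the whole iron.
- plane: Bystander: wooden hand plane 200 x 60 x 60 mm. Origin: centre of its underside.
- jar: Bystander: glass jar 64 mm across, 100 mm high. Origin: centre of its underside.
- dish: Bystander: white dish 130 mm across, 30 mm high. Origin: centre of its underside.
- cup: Bystander: clear plastic cup 76 mm across, 100 mm high. Origin: centre of its underside.
- blank: Bystander: dark wood blank 120 x 35 x 22 mm. Origin: centre of its underside.
- mallet: Bystander: a hammer lying on the bench, about 0.3 m long. Origin: underside of its middle.

How it is judged (in metres and radians):
On the way:
1. the worn iron's cutting edge has gone at least 12 mm down into the slot, upright, with most of the iron still above the plate (z of worn in the frame of safe below 0.124 m and z of worn_top in the frame of safe above 0.166 m and angle between worn's own z axis and vertical below 0.15 rad and x of worn_top in the frame of safe between -0.015 and 0.015 m and y of worn_top in the frame of safe between -0.006 and 0.006 m and x of worn in the frame of safe between -0.015 and 0.015 m and y of worn in the frame of safe between -0.006 and 0.006 m), for 0.1 s.
At the end, for the whole second after the job is handed in: The worn iron stands upright in the slot of the safe (within 0.15 rad) and at rest, its top edge flush with the plate (at most 3 mm above its upper face) or below it (z of worn_top in the frame of safe below 0.139 m and angle between worn's own z axis and vertical below 0.15 rad and linear speed of worn below 0.01 m/s and x of worn_top in the frame of safe between -0.015 and 0.015 m and y of worn_top in the frame of safe between -0.006 and 0.006 m and x of worn in the frame of safe between -0.015 and 0.015 m and y of worn in the frame of safe between -0.006 and 0.006 m); the robot touches nothing.
It fails at once if the worn iron is pressed against the safe with more than 40 N (contact force between worn and safe above 40 N).
It fails at once if the fingers press on the safe with more than 40 N (contact force between the fingers and safe above 40 N).
It fails at once if the good iron is shifted by more than 15 mm (distance of good from where it was at the start of the episode above 0.015 m).
It fails at once if a bystander is shifted by more than 20 mm (distance of any of plane, jar, dish, cup, blank, mallet from where it was at the start of the episode above 0.02 m).
It also fails if it takes over 51 s, if anything falls off the work surface, if the arm or the gripper's body presses on something with over 40 N, if the wrist force passes 120 N, or if a joint passes its speed limit or range.

## Working session

There is one attempt and no reset: what is moved stays moved. The work goes in short steps, Python scripts to look and compute and a tool call to move; the robot and the scene stay as the last step left them, time stands still between calls to the robot, and variables do not carry over. Pictures are saved under pics/ and viewed, at most 10 in all, crops included, and the job is handed in when it is done.

Besides the shell and the picture viewer there is one more tool, called by a JSON object that holds its "method" and its "body". apply_moves: Moves the arm, as the interface text tells. Shift numbers are shares of 0.25 m and turn numbers shares of pi rad, none past 1 either way. Its arguments: {"type":"object","properties":{"moves":{"type":"array"},"squeeze":{"type":"number"}},"required":["moves"]}

```bash
ls; mkdir -p pics
python3 - <<'E'
from cell import manip, viewer
import cv2, numpy as np
s=manip.read_state(); print({k:np.round(v,3).tolist() for k,v in s.items()})
a=viewer.camera("scene");b=viewer.camera("top")
cv2.imwrite("pics/s0.png",a);cv2.imwrite("pics/t0.png",b)
for n in("scene","top"):
    i=viewer.camera_info(n);print(n,{k:np.round(v,3).tolist() for k,v in i.items()})
E
```

```text
pics
{'clock': 0.0, 'joints': [1.234, 0.3, 1.522, 0.0, 1.321, -0.067], 'qd': [0.0, 0.0, -0.001, 0.0, -0.001, -0.001], 'effort': [0.0, -53.182, -35.274, 0.071, 0.024, -0.0], 'eef_pos': [146.5, 529.864, 221.883], 'eef_rot': [-3.14, -0.0, 2.872], 'wrist_force': [-0.462, 0.297, -0.733], 'moment': [-0.025, -0.035, -0.019], 'finger_force': 0.0, 'finger_gap': 94.161}
scene {'camera_matrix': [[444.74, 0.0, 283.193], [0.0, 444.74, 213.47], [0.0, 0.0, 1.0]], 'R': [[-0.005, 1.0, -0.01], [0.699, -0.004, -0.715], [-0.715, -0.01, -0.699]], 't': [8.719, -355.837, 1712.739]}
top {'camera_matrix': [[409.627, 0.0, 281.632], [0.0, 409.627, 206.276], [0.0, 0.0, 1.0]], 'R': [[0.006, -1.0, -0.001], [-0.981, -0.006, -0.193], [0.193, 0.002, -0.981]], 't': [24.758, 596.276, 969.685]}
```

View pics/s0.png

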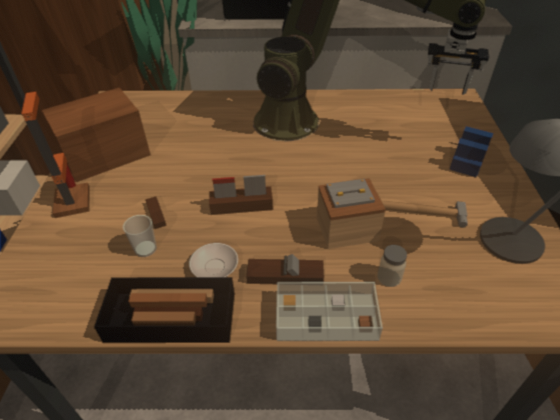

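View pics/t0.png

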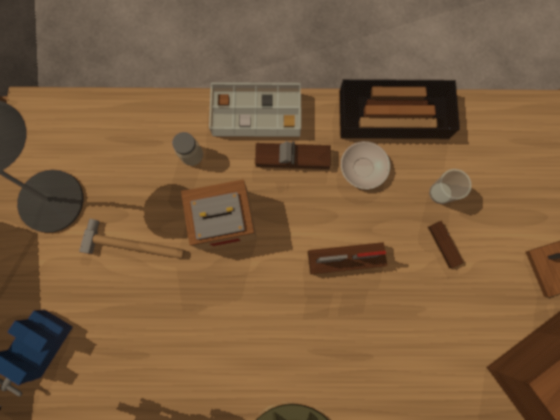

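The scene view shows the rack with the red-banded iron on the -y side (scene about 224,185; top 370,254). The safe, with its yellow stops, is at top (217,213). Next I'll measure both by colour.

```bash
cat > h.py <<'E'
import cv2, numpy as np
def ray(info,uv,z):
    K,R,t=(np.array(info[k],float) for k in("camera_matrix","R","t"))
    c=-R.T@t; d=R.T@np.linalg.inv(K)@np.array([uv[0],uv[1],1.])
    return c+d*(z-c[2])/d[2]
def proj(info,X):
    K,R,t=(np.array(info[k],float) for k in("camera_matrix","R","t"))
    p=K@(R@np.asarray(X,float)+t); return p[:2]/p[2]
def blobs(img,lo,hi,amin=5):
    h=cv2.cvtColor(img,cv2.COLOR_BGR2HSV); m=cv2.inRange(h,np.array(lo),np.array(hi))
    n,l,s,c=cv2.connectedComponentsWithStats(m)
    return [(s[i,4],c[i],cv2.minAreaRect(np.argwhere(l==i)[:,::-1].astype(np.float32)),s[i,:4]) for i in range(1,n) if s[i,4]>=amin]
E
python3 - <<'E'
from h import *
from cell import viewer
for n,f in(("top","t0"),("scene","s0")):
    im=cv2.imread(f"pics/{f}.png"); I=viewer.camera_info(n)
    for col,lo,hi,z in(("red",(0,150,70),(8,255,255),115),("red2",(172,150,70),(180,255,255),115),("yel",(18,130,110),(32,255,255),144),("grey",(0,0,85),(180,60,200),136)):
        for a,c,r,b in blobs(im,lo,hi,6 if col!="grey" else 150):
            p=ray(I,c,z)
            if 250<np.hypot(*p[:2])<800: print(n,col,a,c.round(1),b,np.round(p,1),[np.round(x,1) for x in r], [np.round(ray(I,q,z)[:2]).tolist() for q in cv2.boxPoints(r)] if col!="yel" else "")
im=cv2.imread("pics/t0.png")
cv2.imwrite("pics/c0.png",cv2.resize(im[170:285,170:400],None,fx=3.4,fy=3.4,interpolation=cv2.INTER_CUBIC))
E
```

```text
top red 65 [224.8 241.9] [211 239  28   7] [499.6 160.1 115. ] [array([224.6, 241.9]), array([ 2.4, 27.5]), np.float64(78.7)] [[496.0, 192.0], [509.0, 130.0], [503.0, 129.0], [490.0, 191.0]]
top red 133 [371.2 253.2] [357 250  29   7] [ 475.5 -179.9  115. ] [array([371. , 253.3]), array([ 4.7, 28.3]), np.float64(83.7)] [[477.0, -146.0], [485.0, -212.0], [474.0, -212.0], [466.0, -147.0]]
top yel 22 [229.2 208.6] [226 207   7   4] [573.1 148.4 144. ] [array([229. , 208.5]), array([3., 6.]), np.float64(90.0)] 
top yel 22 [202.4 213.9] [200 212   6   5] [560.4 209.5 144. ] [array([202.4, 213.8]), array([3.6, 5.4]), np.float64(63.4)] 
top grey 281 [183.2 142.5] [174 134  20  18] [734.7 264.3 136. ] [array([183.5, 142.5]), array([17., 19.]), np.float64(90.0)] [[756.0, 288.0], [756.0, 242.0], [714.0, 240.0], [713.0, 285.0]]
top grey 435 [371.5 169.6] [355 156  30  25] [ 670.1 -183.1  136. ] [array([371.3, 168.3]), array([22.9, 28.6]), np.float64(50.7)] [[673.0, -140.0], [718.0, -193.0], [674.0, -226.0], [630.0, -172.0]]
top grey 279 [440.6 192.5] [431 183  20  19] [ 615.8 -342.1  136. ] [ar
[... 1052 characters left out ...]
5 [340. 193.] [338 192   5   3] [578.3 148.4 144. ] [array([340., 193.]), array([2., 4.]), np.float64(90.0)] 
scene grey 2447 [367.5  71.2] [326  49  91  39] [-132.6  315.8  136. ] [array([371.,  68.]), array([90., 38.]), np.float64(-0.0)] [[-12.0, 149.0], [-331.0, 169.0], [-325.0, 542.0], [-8.0, 476.0]]
scene grey 2623 [223.8  68.8] [186  50  78  39] [-159.9 -239.7  136. ] [array([224.5,  69. ]), array([38., 77.]), np.float64(90.0)] [[-331.0, -415.0], [-326.0, -93.0], [-8.0, -81.0], [-11.0, -364.0]]
scene grey 683 [349.5 192.3] [328 180  44  26] [566.8 175.8 136. ] [array([349.6, 192.3]), array([22.3, 41.5]), np.float64(81.6)] [[533.0, 118.0], [507.0, 235.0], [599.0, 232.0], [622.0, 121.0]]
```

View pics/c0.png

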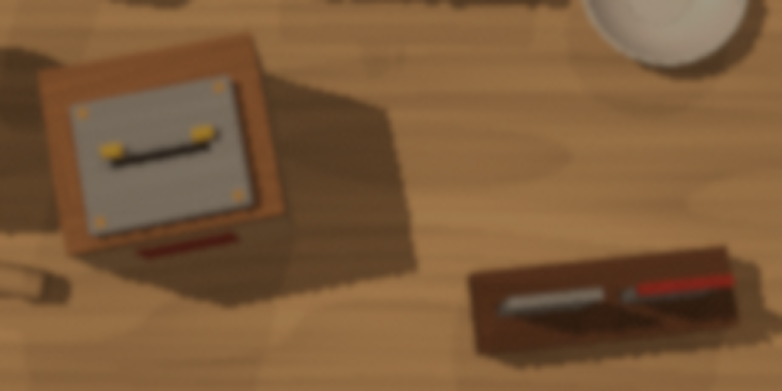

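Slot and stops are seen clearly: stops at crop (112,150) and (203,133), slot just under them on the -x side, and the red iron at crop (685,287). Safe yaw is about 0.205 and rack yaw about 0.12. Next is the route to the rack.

```bash
cat >> h.py <<'E'
from scipy.spatial.transform import Rotation as Ro
def plan(pos,rot,target,yaw,sag=0.5):
    R=Ro.from_euler("xyz",rot); T=Ro.from_euler("xyz",[np.pi,0,yaw])
    d=R.inv().apply(np.array(target)-np.array(pos)-[0,0,sag])/250
    w=(R.inv()*T).as_rotvec()/np.pi
    return np.round(d,4).tolist(),np.round(w,4).tolist()
E
python3 - <<'E'
from h import *
from cell import manip,viewer
s=manip.read_state();p,r=s["eef_pos"],s["eef_rot"]
W=viewer.camera_info("wrist");R=np.array(W["R"]);c=-R.T@np.array(W["t"])
T=Ro.from_euler("xyz",r)
print("cam in tool",T.inv().apply(c-p).round(1),"optical",T.inv().apply(R[2]).round(3),"right",T.inv().apply(R[0]).round(3),np.round(W["camera_matrix"],1).tolist())
print(plan(p,r,(470,-175,300),1.69))
I=viewer.camera_info("top")
for u in((332.4,258.2),(371.5,254.4)): print(ray(I,u,115).round(1))
for q in((468,273),(724,247),(738,322),(477,354)): print("rack",ray(I,(170+q[0]/3.4,170+q[1]/3.4),45).round(1))
E
```

```text
cam in tool [  80.    -0.5 -161.7] optical [-0.275 -0.001  0.961] right [0.001 1.    0.001] [[329.1, 0.0, 281.4], [0.0, 329.1, 203.6], [0.0, 0.0, 1.0]]
([-1.9986, -2.373, -0.308], [-0.0003, 0.0002, 0.3762])
[463.4 -89.7 115. ]
[ 472.7 -180.4  115. ]
rack [487.4 -37.   45. ]
rack [ 507.6 -225.2   45. ]
rack [ 453.1 -233.1   45. ]
rack [428.9 -43.2  45. ]
```

{"method": "apply_moves", "body": {"moves": [[[-0.8,-0.95,-0.31],[0,0,0.3],0],[[-0.8,-0.95,-0.31],[0,0,0.3],0],[[-0.8,-0.95,-0.31],[0,0,0.3],0],[[-0.8,-0.95,-0.31],[0,0,0.3],0],[[-0.8,-0.95,-0.31],[0,0,0.3],0],[[-0.8,-0.95,-0.31],[0,0,0.3],0],[[-0.8,-0.95,-0.31],[0,0,0.3],0],[[-0.8,-0.95,-0.31],[0,0,0.3],0],[[-0.8,-0.95,-0.31],[0,0,0.3],0]]}}

```text
clock: 0.85
eef_pos: [277.6, 244.9, 301.3]
eef_rot: [3.139, -0.0, 1.921]
wrist_force: [-0.8, 1.2, 0.3]
finger_gap: 93.8
finger_force: 0.0
```

Run:
```python
from h import *
from cell import manip
s=manip.read_state();p,r=s["eef_pos"],s["eef_rot"];print(s["clock"],p,r)
print(plan(p,r,(475,-180,300),1.683))
```

```text
0.85 [277.57026309 244.93590745 301.33555179] [ 3.13907238e+00 -3.06533503e-05  1.92105710e+00]
([-1.8675, 0.1585, 0.0077], [0.0008, -0.0001, 0.0758])
```

{"method": "apply_moves", "body": {"moves": [[[-0.94,0.08,0],[0,0,0.076],0],[[-0.94,0.08,0],[0,0,0.076],0],[[-0.94,0.08,0],[0,0,0.076],0],[[-0.94,0.08,0],[0,0,0.076],0],[[-0.94,0.08,0],[0,0,0.076],0],[[-0.94,0.08,0],[0,0,0.076],0]]}}

```text
clock: 1.35
eef_pos: [377.9, 32.4, 299.7]
eef_rot: [-3.141, 0.0, 1.69]
wrist_force: [-0.5, 0.6, -0.1]
finger_gap: 93.8
finger_force: 0.0
```

Run:
```python
from h import *
from cell import manip
s=manip.read_state();p,r=s["eef_pos"],s["eef_rot"];print(s["clock"],p,r)
print(plan(p,r,(475,-180,230),1.683))
```

```text
1.35 [377.93902398  32.38605731 299.66277316] [-3.14132887e+00  2.03485605e-04  1.69034453e+00]
([-0.8897, 0.2842, 0.2808], [-0.0001, 0.0001, 0.0023])
```

{"method": "apply_moves", "body": {"moves": [[[-0.89,0.284,0.28],[0,0,0],0],[[-0.89,0.284,0.28],[0,0,0],0],[[-0.89,0.284,0.28],[0,0,0],0],[[-0.89,0.284,0.28],[0,0,0],0],[[-0.89,0.284,0.28],[0,0,0],0],[[-0.89,0.284,0.28],[0,0,0],0],[[-0.89,0.284,0.28],[0,0,0],0],[[-0.89,0.284,0.28],[0,0,0],0]]}}

```text
clock: 2.02
eef_pos: [474.3, -178.0, 228.3]
eef_rot: [-3.139, -0.002, 1.689]
wrist_force: [-0.7, 0.2, -0.5]
finger_gap: 94.1
finger_force: 0.0
```

Run:
```python
from h import *
from cell import manip,viewer
s=manip.read_state();p,r=s["eef_pos"],s["eef_rot"];print(s["clock"],p,r)
im=viewer.camera("wrist");I=viewer.camera_info("wrist");cv2.imwrite("pics/w1.png",im)
np.savez("w1.npz",**{k:np.array(I[k]) for k in("camera_matrix","R","t")})
for a,c,q,b in blobs(im,(0,150,50),(8,255,255),80)+blobs(im,(172,150,50),(180,255,255),80): print(a,c,b,q,[ray(I,x,115).round(1).tolist() for x in cv2.boxPoints(q)])
```

```text
2.0167 [ 474.30728453 -178.01685121  228.34985164] [-3.13904278e+00 -1.73946162e-03  1.68943975e+00]
745 [283.67785235 205.0738255 ] [278 169  12  75] ((283.541015625, 205.99063110351562), (10.426400184631348, 74.1478271484375), 1.1691392660140991) [[474.9, -213.7, 115.0], [468.3, -146.4, 115.0], [477.1, -145.5, 115.0], [484.3, -212.8, 115.0]]
```

View pics/w1.png

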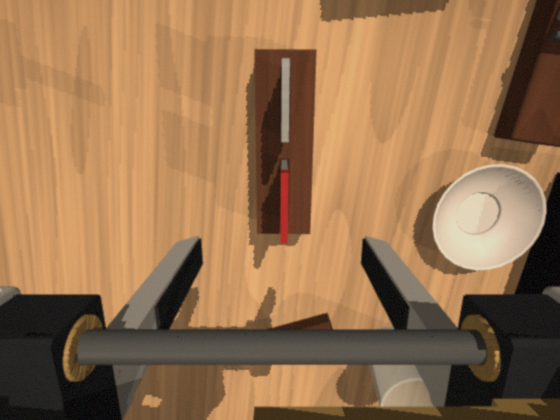

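The red iron is at columns 278-290, rows 169-243 (its +y end face included). That puts its centre at about (476,-181) with yaw about 0.104, and the good iron sits above it in the picture. Descending in two steps.

{"method": "apply_moves", "body": {"moves": [[[-0.0057,0.0038,0.15],[0,0,0.004],0],[[-0.0057,0.0038,0.3],[0,0,0.004],0],[[-0.0057,0.0038,0.36],[0,0,0.004],0],[[-0.0057,0.0038,0.36],[0,0,0.004],0],[[-0.0057,0.0038,0.36],[0,0,0.004],0],[[-0.0057,0.0038,0.36],[0,0,0.004],0],[[-0.0057,0.0038,0.36],[0,0,0.004],0]]}}

```text
clock: 2.65
eef_pos: [476.2, -178.8, 141.9]
eef_rot: [3.139, 0.002, 1.679]
wrist_force: [-0.1, -0.9, 0.2]
finger_gap: 94.2
finger_force: 0.0
```

Run:
```python
from h import *
from cell import manip,viewer
s=manip.read_state();p,r=s["eef_pos"],s["eef_rot"];print(s["clock"],p,r)
im=viewer.camera("wrist");I=viewer.camera_info("wrist")
for a,c,q,b in blobs(im,(0,150,50),(8,255,255),80)+blobs(im,(172,150,50),(180,255,255),80): print(a,c,b,q,[ray(I,x,115).round(1).tolist() for x in cv2.boxPoints(q)])
print(plan(p,r,(476.2,-181.4,100),1.675))
```

```text
2.65 [ 476.22338995 -178.76855161  141.87916954] [3.13889919e+00 1.55130992e-03 1.67862647e+00]
1293 [281.09512761 240.34029389] [273 191  16 103] ((280.5, 242.0), (102.0, 15.0), 90.0) [[467.5, -146.3, 115.0], [476.3, -145.4, 115.0], [484.0, -212.7, 115.0], [474.4, -213.7, 115.0]]
([-0.0102, -0.0017, 0.1695], [0.0009, 0.0005, 0.0012])
```

{"method": "apply_moves", "body": {"moves": [[[-0.01,-0.0017,0.1],[0,0,0.001],0],[[-0.01,-0.0017,0.17],[0,0,0.001],0],[[-0.01,-0.0017,0.17],[0,0,0.001],0],[[-0.01,-0.0017,0.17],[0,0,0.001],0.5],[[-0.01,-0.0017,0.17],[0,0,0.001],1],[[-0.01,-0.0017,0.17],[0,0,0.001],1],[[-0.01,-0.0017,0.17],[0,0,0.001],1],[[-0.01,-0.0017,0.17],[0,0,0.001],1],[[-0.01,-0.0017,0.17],[0,0,0.001],1],[[-0.01,-0.0017,0.17],[0,0,0.001],1],[[-0.01,-0.0017,0.17],[0,0,0.001],1],[[-0.01,-0.0017,0.17],[0,0,0.001],1]], "squeeze": 45}}

```text
clock: 3.7
eef_pos: [475.3, -181.4, 97.5]
eef_rot: [-3.142, -0.0, 1.675]
wrist_force: [0.4, 0.5, 0.0]
finger_gap: 37.5
finger_force: 0.0
```

{"method": "apply_moves", "body": {"moves": [[[0,0,0],[0,0,0],1],[[0,0,0],[0,0,0],1],[[0,0,0],[0,0,0],1],[[0,0,0],[0,0,0],1],[[0,0,0],[0,0,0],1],[[0,0,0],[0,0,0],1],[[0,0,0],[0,0,0],1],[[0,0,0],[0,0,0],1]]}}

```text
clock: 4.37
eef_pos: [475.3, -181.4, 97.5]
eef_rot: [-3.142, -0.0, 1.675]
wrist_force: [-0.4, -1.0, 0.3]
finger_gap: 5.7
finger_force: 45.0
```

{"method": "apply_moves", "body": {"moves": [[[0,0,-0.06],[0,0,0],1],[[0,0,-0.15],[0,0,0],1],[[0,0,-0.28],[0,0,0],1],[[0,0,-0.42],[0,0,0],1],[[0,0,-0.55],[0,0,0],1],[[0,0,-0.65],[0,0,0],1],[[0,0,-0.68],[0,0,0],1],[[0,0,-0.68],[0,0,0],1]]}}

```text
clock: 5.03
eef_pos: [475.6, -181.6, 268.5]
eef_rot: [3.139, 0.001, 1.675]
wrist_force: [0.4, 0.0, -4.0]
finger_gap: 6.0
finger_force: 45.0
```

Run:
```python
from h import *
from cell import manip,viewer
s=manip.read_state();p,r=s["eef_pos"],s["eef_rot"];print(s["clock"],p,r,s["wrist_force"],s["finger_gap"])
# safe estimate from stop tops (two views), stops are +x of slot
I=viewer.camera_info("top");J=viewer.camera_info("scene")
A=(ray(I,(229.2,208.6),144)+ray(J,(340,193),144))/2;B=(ray(I,(202.4,213.9),144)+ray(J,(362.1,189.9),144))/2
print(A,B,np.linalg.norm(A-B),"yaw",np.arctan2(-(B-A)[0],(B-A)[1]))
print(plan(p,r,(545,174,270),1.571+.203,0))
```

```text
5.0333 [ 475.64091144 -181.57938805  268.50978805] [3.13941070e+00 1.31560278e-03 1.67484806e+00] [ 0.44845626  0.00868463 -3.96401589] 6.028795697612312
[575.69048927 148.41391034 144.        ] [563.21160452 209.31649136 144.        ] 62.16789315959606 yaw 0.20210177547109442
([1.3858, 0.4237, -0.0069], [0.0007, 0.0005, -0.0316])
```

{"method": "apply_moves", "body": {"moves": [[[0.1,0.03,0],[0,0,-0.01],1],[[0.25,0.08,0],[0,0,-0.03],1],[[0.4,0.12,0],[0,0,-0.03],1],[[0.55,0.17,0],[0,0,-0.03],1],[[0.7,0.21,0],[0,0,-0.03],1],[[0.85,0.26,0],[0,0,-0.03],1],[[0.98,0.3,0],[0,0,-0.03],1],[[0.98,0.3,0],[0,0,-0.03],1]]}}

```text
clock: 5.7
eef_pos: [524.2, 74.9, 264.5]
eef_rot: [-3.138, -0.002, 1.773]
wrist_force: [0.4, -0.1, -2.8]
finger_gap: 5.7
finger_force: 45.0
```

Run:
```python
from h import *
from cell import manip,viewer
s=manip.read_state();p,r=s["eef_pos"],s["eef_rot"];print(s["clock"],p,r,s["wrist_force"],s["finger_gap"])
im=viewer.camera("wrist");I=viewer.camera_info("wrist");cv2.imwrite("pics/w2.png",im)
np.savez("w2.npz",**{k:np.array(I[k]) for k in("camera_matrix","R","t")})
for a,c,q,b in blobs(im,(18,120,90),(34,255,255),25): print(a,c,b,ray(I,c,144).round(1))
print(plan(p,r,(545,174,270),1.571+.203,0))
```

```text
5.7 [524.18348763  74.87876706 264.53908077] [-3.13814472e+00 -1.61268767e-03  1.77336706e+00] [ 0.38322705 -0.13760143 -2.75508387] 5.677461581230409
240 [362.18333333  52.925     ] [356  43  13  21] [561.1 205.1 144. ]
196 [357.15816327 132.08673469] [352 124  12  18] [573.3 145.2 144. ]
27 [265.74074074 321.66666667] [263 316   6  12] [532.9 -51.5 144. ]
25 [298.72 352.68] [297 347   5  11] [572.9 -80.8 144. ]
31 [299.03225806 364.74193548] [297 358   5  15] [576.4 -95.3 144. ]
825 [348.55393939 404.91515152] [294 399 107  17] [ 640.1 -135.6  144. ]
62 [ 50.98387097 411.01612903] [ 45 407  14   9] [ 324.6 -210.3  144. ]
142 [102.97887324 410.53521127] [ 84 407  34  10] [ 380.2 -198.   144. ]
140 [160.90714286 410.64285714] [141 407  34  10] [ 442.2 -185.2  144. ]
210 [218.42380952 410.4       ] [193 406  41  12] [ 503.5 -171.9  144. ]
176 [277.33522727 411.13068182] [257 406  36  12] [ 566.5 -159.8  144. ]
([0.3717, 0.1613, -0.0218], [-0.0011, -0.0005, -0.0002])
```

View pics/w2.png

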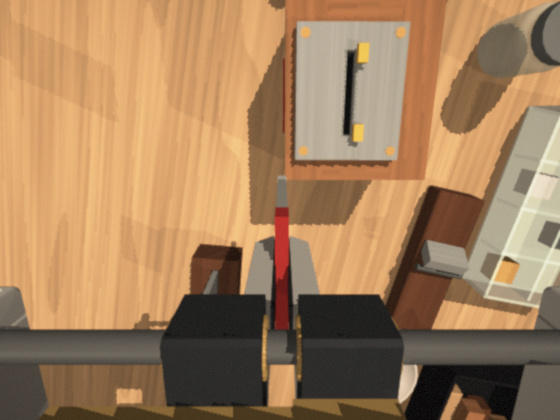

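The slot shows as a dark strip at columns 344-354, rows 50-135, just left of the stops at (362,53) and (357,132). Measuring it.

Run:
```python
from h import *
from cell import manip
im=cv2.imread("pics/w2.png");I=dict(np.load("w2.npz"))
g=cv2.cvtColor(im,cv2.COLOR_BGR2GRAY);print(g[90,336:366]);print(g[70,336:370])
m=np.zeros_like(g);m[35:150,335:372]=(g[35:150,335:372]<55)
n,l,st,c=cv2.connectedComponentsWithStats(m);i=1+st[1:,4].argmax();print(st[i],c[i])
q=cv2.minAreaRect(np.argwhere(l==i)[:,::-1].astype(np.float32));P=np.array([ray(I,x,136) for x in cv2.boxPoints(q)]);print(P.round(1),P.mean(0))
e=ray(I,c[i],136);print("slot ctr",e)
# plate corners
h=cv2.cvtColor(im,cv2.COLOR_BGR2HSV)
for x in((297,21),(410,24),(397,159),(296,160)): print("plate",ray(I,x,136).round(1))
s=manip.read_state();p,r=s["eef_pos"],s["eef_rot"];print(s["clock"],p,r)
```

```text
[180 177 177 176 177 178 174 157 144  88  31  17  18  17  20  42  74  93
 121 151 162 171 174 174 172 172 172 173 173 176]
[181 177 177 177 177 177 178 171 160 146  90  38  17  11  10  20  37  64
  78  88  96 114 146 156 157 151 142 161 169 171 173 174 176 175]
[344  52  10  82 482] [348.49585062  92.35892116]
[[563.4 141.9 136. ]
 [550.9 205.2 136. ]
 [555.7 205.9 136. ]
 [568.5 142.6 136. ]] [559.63549035 173.89873509 136.        ]
slot ctr [559.44926604 175.03111914 136.        ]
plate [505.8 218.7 136. ]
plate [594.  234.6 136. ]
plate [615.6 129.6 136. ]
plate [528.5 110.8 136. ]
5.75 [523.91063657  72.52972697 264.55242862] [-3.13762186e+00 -7.56430091e-04  1.77294866e+00]
```

Run:
```python
from h import *
from cell import manip
s=manip.read_state();p,r=s["eef_pos"],s["eef_rot"]
print(plan(p,r,(551.3,172.5,245),1.775,0))
```

```text
([0.3697, 0.1879, 0.0777], [-0.0013, -0.0002, -0.0007])
```

{"method": "apply_moves", "body": {"moves": [[[0.12,0.06,0],[0,0,0],1],[[0.25,0.13,0.04],[0,0,0],1],[[0.35,0.18,0.078],[0,0,0],1],[[0.37,0.188,0.078],[0,0,0],1],[[0.37,0.188,0.078],[0,0,0],1],[[0.37,0.188,0.078],[0,0,0],1],[[0.37,0.188,0.078],[0,0,0],1],[[0.37,0.188,0.078],[0,0,0],1],[[0.37,0.188,0.078],[0,0,0],1]]}}

```text
clock: 6.5
eef_pos: [552.3, 169.0, 248.3]
eef_rot: [3.141, 0.0, 1.768]
wrist_force: [0.4, -0.1, -2.3]
finger_gap: 5.9
finger_force: 45.0
```

Run:
```python
from h import *
from cell import manip,viewer
s=manip.read_state();p,r=s["eef_pos"],s["eef_rot"];print(s["clock"],p,r,s["wrist_force"],s["finger_gap"])
im=viewer.camera("wrist");I=viewer.camera_info("wrist")
np.savez("w3.npz",**{k:np.array(I[k]) for k in("camera_matrix","R","t")})
cv2.imwrite("pics/w3.png",im);cv2.imwrite("pics/w3c.png",cv2.resize(im[90:330,180:430],None,fx=2.4,fy=2.4,interpolation=cv2.INTER_CUBIC))
```

```text
6.5 [552.34683443 168.96696134 248.29706259] [3.14103970e+00 6.68768260e-05 1.76781082e+00] [ 0.44349769 -0.13037687 -2.31200718] 5.908033030959698
```

View pics/w3c.png

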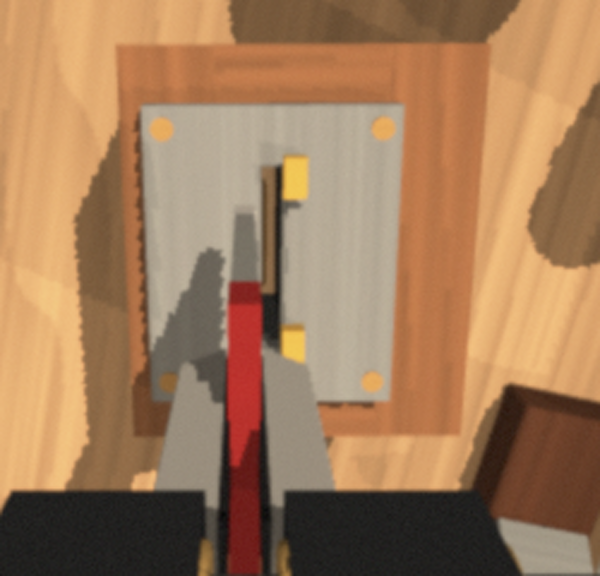

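The picture shows the iron left of the slot by about one slot pitch. Its bottom +y corner is at crop (245,207). The slot runs from crop columns 261 to 282, with its +y end at row 165, and the stops are at (296,177) and (293,343).

Run:
```python
from h import *
I=dict(np.load("w3.npz"));u=lambda x,y:(180+x/2.4,90+y/2.4)
f=lambda P:np.round([P[0]*.979+P[1]*.203,-P[0]*.203+P[1]*.979],1)
for n,q,z in(("slot -x rim",(261,230),136),("slot +x rim",(282,230),136),("slot +y end",(271,165),136),("iron bot L",(235,207),165.8),("iron bot R",(256,207),165.8),("stopB c",(296,170),144),("stopB -x+y",(284,156),144),("stopB +x+y",(307,156),144),("stopA -x+y",(282,325),144),("stopA +x+y",(304,325),144),("plate",(140,105),136),("plate",(404,105),136),("plate",(391,402),136),("plate",(152,402),136),("iron top+y L",(231,304),115+150.8),("iron top+y R",(263,304),115+150.8)):
    print(n,f(ray(I,u(*q),z)))
print("tcp",f((552.35,168.97)))
```

```text
slot -x rim [581.4  70.3]
slot +x rim [588.8  70.2]
slot +y end [584.8  93.4]
iron bot L [572.5  84.5]
iron bot R [579.1  84.5]
stopB c [593.   92.8]
stopB -x+y [588.9  97.5]
stopB +x+y [596.7  97.5]
stopA -x+y [588.7  37.3]
stopA +x+y [596.5  37.2]
plate [540.2 114.1]
plate [630.  113.5]
plate [630.5   3.2]
plate [540.1   3.9]
iron top+y L [572.7  85.5]
iron top+y R [578.9  85.4]
tcp [575.1  53.3]
```

{"method": "apply_moves", "body": {"moves": [[[0.024,0,0.03],[0,0,-0.002],1],[[0.024,0,0.08],[0,0,-0.002],1],[[0.024,0,0.08],[0,0,-0.002],1],[[0.024,0,0.08],[0,0,-0.002],1],[[0.024,0,0.08],[0,0,-0.002],1],[[0.024,0,0.08],[0,0,-0.002],1]]}}

```text
clock: 7.05
eef_pos: [551.3, 175.9, 228.5]
eef_rot: [3.141, -0.0, 1.775]
wrist_force: [0.7, 0.4, -3.1]
finger_gap: 6.0
finger_force: 45.0
```

Run:
```python
from h import *
from cell import manip,viewer
s=manip.read_state();p,r=s["eef_pos"],s["eef_rot"];print(s["clock"],p,r,s["wrist_force"],s["moment"])
im=viewer.camera("wrist");I=viewer.camera_info("wrist")
np.savez("w4.npz",**{k:np.array(I[k]) for k in("camera_matrix","R","t")})
cv2.imwrite("pics/w4.png",im);cv2.imwrite("pics/w4c.png",cv2.resize(im[130:300,220:380],None,fx=3.5,fy=3.5,interpolation=cv2.INTER_CUBIC))
f=lambda P:np.round([P[0]*.979+P[1]*.203,-P[0]*.203+P[1]*.979],1)
print("tcp",f(p))
```

```text
7.05 [551.28159587 175.94579047 228.53801005] [ 3.14072808e+00 -1.93535268e-05  1.77544808e+00] [ 0.68553865  0.4271685  -3.05270586] [-0.01535485  0.00145393  0.03784479]
tcp [575.4  60.3]
```

View pics/w4c.png

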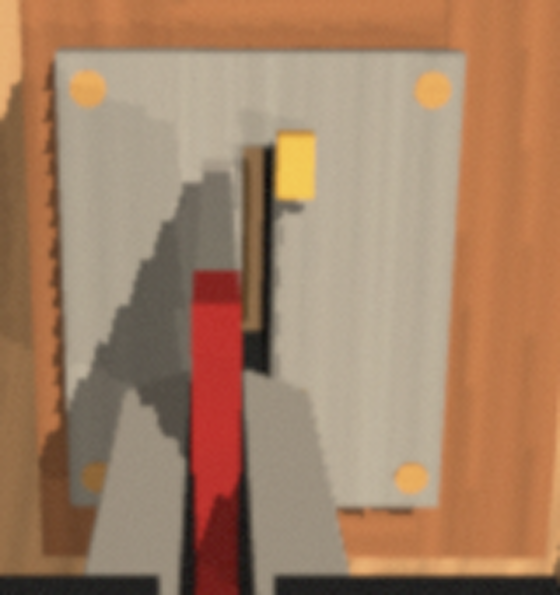

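The iron's lower +y end is at crop (217,163), the slot's end at (258,145), and the +y stop at (296,165).

Run:
```python
from h import *
I=dict(np.load("w4.npz"));u=lambda x,y:(220+x/3.5,130+y/3.5)
f=lambda P:np.round([P[0]*.979+P[1]*.203,-P[0]*.203+P[1]*.979],1)
for n,q,z in(("slot -x rim",(241,230),136),("slot +x rim",(273,230),136),("slot +y end",(258,145),136),("iron bot L",(203,163),146),("iron bot R",(231,163),146),("stopB -x+y",(277,131),144),("stopB +x+y",(315,131),144),("plate",(55,51),136),("plate",(466,51),136),("plate",(438,508),136),("plate",(72,508),136),("iron top+y L",(192,305),246),("iron top+y R",(242,305),246)):
    print(n,f(ray(I,u(*q),z)))
```

```text
slot -x rim [581.3  73.6]
slot +x rim [588.6  73.6]
slot +y end [584.9  93.2]
iron bot L [572.7  91.1]
iron bot R [578.8  91.1]
stopB -x+y [588.7  97.7]
stopB +x+y [596.9  97.7]
plate [540.4 113.9]
plate [630.1 114. ]
plate [630.    3.3]
plate [540.4   3.3]
iron top+y L [572.2  92. ]
iron top+y R [578.8  92. ]
```

{"method": "apply_moves", "body": {"moves": [[[-0.0016,0,0.012],[0,0,0],1],[[-0.0016,0,0.022],[0,0,0],1],[[-0.0016,0,0.022],[0,0,0],1],[[-0.0016,0.008,0.022],[0,0,0],1],[[-0.0016,0.016,0.022],[0,0,0],1],[[-0.0016,0.024,0.022],[0,0,0],1],[[-0.0016,0.03,0.022],[0,0,0],1],[[-0.0016,0.03,0.022],[0,0,0],1],[[-0.0016,0.03,0.022],[0,0,0],1]]}}

```text
clock: 7.85
eef_pos: [558.6, 177.0, 222.4]
eef_rot: [-3.141, -0.0, 1.775]
wrist_force: [-0.4, 0.3, -2.8]
finger_gap: 6.0
finger_force: 45.0
```

{"method": "apply_moves", "body": {"moves": [[[0,0.002,0],[0,0,0],1],[[0,0.004,0],[0,0,0],1],[[0,0.006,0],[0,0,0],1],[[0,0.008,0],[0,0,0],1],[[0,0.008,0],[0,0,0],1]]}}

```text
clock: 8.27
eef_pos: [560.5, 177.4, 222.4]
eef_rot: [-3.142, 0.0, 1.775]
wrist_force: [0.2, -0.1, -3.4]
finger_gap: 5.4
finger_force: 45.0
```

{"method": "apply_moves", "body": {"moves": [[[0,0.001,0],[0,0,0],1],[[0,0.002,0],[0,0,0],1],[[0,0.002,0],[0,0,0],1]]}}

```text
clock: 8.52
eef_pos: [561.0, 177.5, 222.4]
eef_rot: [3.142, 0.0, 1.775]
wrist_force: [0.0, 0.7, -2.6]
finger_gap: 5.8
finger_force: 45.0
```

{"method": "apply_moves", "body": {"moves": [[[0,0.001,0],[0,0,0],1],[[0,0.002,0],[0,0,0],1],[[0,0.002,0],[0,0,0],1]]}}

```text
clock: 8.77
eef_pos: [561.4, 177.6, 222.4]
eef_rot: [-3.141, -0.0, 1.775]
wrist_force: [-0.1, 0.5, -1.7]
finger_gap: 6.1
finger_force: 45.0
```

{"method": "apply_moves", "body": {"moves": [[[0,0.001,0],[0,0,0],1],[[0,0.002,0],[0,0,0],1],[[0,0.002,0],[0,0,0],1]]}}

```text
clock: 9.02
eef_pos: [561.7, 177.7, 222.3]
eef_rot: [-3.141, 0.0, 1.775]
wrist_force: [-3.0, -0.9, -1.2]
finger_gap: 5.8
finger_force: 45.0
```

{"method": "apply_moves", "body": {"moves": [[[0,0.001,0],[0,0,0],1],[[0,0.002,0],[0,0,0],1],[[0,0.002,0],[0,0,0],1]]}}

```text
clock: 9.27
eef_pos: [561.9, 177.7, 222.3]
eef_rot: [-3.14, 0.0, 1.775]
wrist_force: [-6.4, -2.2, -0.5]
finger_gap: 5.8
finger_force: 45.0
```

Both stops have been met (about 6.7 N along -x). I'll back off 1.5 mm of command and feel downwards.

{"method": "apply_moves", "body": {"moves": [[[0,-0.003,0],[0,0,0],1],[[0,-0.006,0],[0,0,0],1],[[0,-0.006,0],[0,0,0],1],[[0,-0.006,0.004],[0,0,0],1],[[0,-0.006,0.008],[0,0,0],1],[[0,-0.006,0.012],[0,0,0],1],[[0,-0.006,0.012],[0,0,0],1]]}}

```text
clock: 9.85
eef_pos: [561.0, 177.5, 219.2]
eef_rot: [-3.142, 0.0, 1.775]
wrist_force: [-0.0, -0.4, -1.9]
finger_gap: 5.3
finger_force: 45.0
```

{"method": "apply_moves", "body": {"moves": [[[0,0,0.002],[0,0,0],1],[[0,0,0.004],[0,0,0],1],[[0,0,0.006],[0,0,0],1],[[0,0,0.006],[0,0,0],1]]}}

```text
clock: 10.18
eef_pos: [561.0, 177.5, 217.8]
eef_rot: [-3.142, -0.0, 1.775]
wrist_force: [-0.5, -0.2, -2.5]
finger_gap: 5.9
finger_force: 45.0
```

{"method": "apply_moves", "body": {"moves": [[[0,0,0.002],[0,0,0],1],[[0,0,0.004],[0,0,0],1],[[0,0,0.006],[0,0,0],1],[[0,0,0.008],[0,0,0],1],[[0,0,0.008],[0,0,0],1]]}}

```text
clock: 10.6
eef_pos: [561.0, 177.5, 215.8]
eef_rot: [-3.141, 0.0, 1.775]
wrist_force: [-0.7, 0.4, -3.2]
finger_gap: 5.9
finger_force: 45.0
```

{"method": "apply_moves", "body": {"moves": [[[0,0,0.003],[0,0,0],1],[[0,0,0.006],[0,0,0],1],[[0,0,0.009],[0,0,0],1],[[0,0,0.012],[0,0,0],1],[[0,0,0.012],[0,0,0],1]]}}

```text
clock: 11.02
eef_pos: [560.9, 177.5, 212.7]
eef_rot: [-3.141, 0.0, 1.775]
wrist_force: [0.1, 0.0, -3.2]
finger_gap: 5.8
finger_force: 45.0
```

No resistance with the edge at about z=130, so it's in the slot. Going down to just above the shoe's slope.

{"method": "apply_moves", "body": {"moves": [[[0,0,0.006],[0,0,0],1],[[0,0,0.012],[0,0,0],1],[[0,0,0.018],[0,0,0],1],[[0,0,0.024],[0,0,0],1],[[0,0,0.03],[0,0,0],1],[[0,0,0.036],[0,0,0],1],[[0,0,0.042],[0,0,0],1],[[0,0,0.048],[0,0,0],1],[[0,0,0.048],[0,0,0],1],[[0,0,0.048],[0,0,0],1]]}}

```text
clock: 11.85
eef_pos: [561.0, 177.5, 200.9]
eef_rot: [-3.142, 0.0, 1.775]
wrist_force: [0.6, 0.3, -2.8]
finger_gap: 5.6
finger_force: 45.0
```

{"method": "apply_moves", "body": {"moves": [[[0,0,0.004],[0,0,0],1],[[0,0,0.008],[0,0,0],1],[[0,0,0.012],[0,0,0],1],[[0,0,0.016],[0,0,0],1],[[0,0,0.02],[0,0,0],1],[[0,0,0.024],[0,0,0],1],[[0,0,0.024],[0,0,0],1]]}}

```text
clock: 12.43
eef_pos: [560.9, 177.5, 194.7]
eef_rot: [-3.141, 0.0, 1.775]
wrist_force: [-0.6, -0.7, -1.9]
finger_gap: 5.9
finger_force: 45.0
```

{"method": "apply_moves", "body": {"moves": [[[0,0,0.004],[0,0,0],1],[[0,0,0.008],[0,0,0],1],[[0,0,0.012],[0,0,0],1],[[0,0,0.016],[0,0,0],1],[[0,0,0.02],[0,0,0],1],[[0,0,0.02],[0,0,0],1]]}}

```text
clock: 12.93
eef_pos: [560.9, 177.5, 189.7]
eef_rot: [-3.141, 0.0, 1.775]
wrist_force: [-0.3, 0.6, -3.2]
finger_gap: 5.9
finger_force: 45.0
```

{"method": "apply_moves", "body": {"moves": [[[0,0,0.004],[0,0,0],1],[[0,0,0.008],[0,0,0],1],[[0,0,0.012],[0,0,0],1],[[0,0,0.016],[0,0,0],1],[[0,0,0.016],[0,0,0],1]]}}

```text
clock: 13.35
eef_pos: [560.9, 177.5, 185.7]
eef_rot: [-3.141, 0.0, 1.775]
wrist_force: [0.6, -0.1, -3.6]
finger_gap: 5.6
finger_force: 45.0
```

{"method": "apply_moves", "body": {"moves": [[[0,0,0.004],[0,0,0],1],[[0,0,0.008],[0,0,0],1],[[0,0,0.012],[0,0,0],1],[[0,0,0.012],[0,0,0],1]]}}

```text
clock: 13.68
eef_pos: [561.2, 177.6, 183.0]
eef_rot: [3.141, -0.0, 1.775]
wrist_force: [2.3, 0.3, -3.0]
finger_gap: 6.2
finger_force: 45.0
```

{"method": "apply_moves", "body": {"moves": [[[0,0,0.004],[0,0,0],1],[[0,0,0.008],[0,0,0],1],[[0,0,0.012],[0,0,0],1],[[0,0,0.012],[0,0,0],1]]}}

```text
clock: 14.02
eef_pos: [561.2, 177.6, 180.6]
eef_rot: [3.14, -0.0, 1.775]
wrist_force: [-0.0, -0.3, 3.7]
finger_gap: 5.4
finger_force: 45.0
```

{"method": "apply_moves", "body": {"moves": [[[0,0,0.004],[0,0,0],1],[[0,0,0.008],[0,0,0],1],[[0,0,0.012],[0,0,0],1],[[0,0,0.012],[0,0,0],1]]}}

```text
clock: 14.35
eef_pos: [561.2, 177.6, 177.3]
eef_rot: [3.14, -0.0, 1.775]
wrist_force: [1.9, 1.3, 2.3]
finger_gap: 5.6
finger_force: 45.0
```

Past the catch with about 7 N. Continuing, with the tips stopping some 3 mm above the plate.

{"method": "apply_moves", "body": {"moves": [[[0,0,0.005],[0,0,0],1],[[0,0,0.01],[0,0,0],1],[[0,0,0.015],[0,0,0],1],[[0,0,0.02],[0,0,0],1],[[0,0,0.025],[0,0,0],1],[[0,0,0.03],[0,0,0],1],[[0,0,0.035],[0,0,0],1],[[0,0,0.04],[0,0,0],1],[[0,0,0.04],[0,0,0],1]]}}

```text
clock: 15.1
eef_pos: [561.1, 177.5, 166.6]
eef_rot: [3.141, 0.0, 1.775]
wrist_force: [6.1, 1.5, -2.8]
finger_gap: 5.5
finger_force: 45.0
```

{"method": "apply_moves", "body": {"moves": [[[0,0,0.005],[0,0,0],1],[[0,0,0.01],[0,0,0],1],[[0,0,0.015],[0,0,0],1],[[0,0,0.02],[0,0,0],1],[[0,0,0.025],[0,0,0],1],[[0,0,0.03],[0,0,0],1],[[0,0,0.03],[0,0,0],1]]}}

```text
clock: 15.68
eef_pos: [561.1, 177.5, 159.1]
eef_rot: [3.141, 0.0, 1.775]
wrist_force: [6.0, 0.8, -2.5]
finger_gap: 5.7
finger_force: 45.0
```

{"method": "apply_moves", "body": {"moves": [[[0,0,0],[0,0,0],0.7],[[0,0,0],[0,0,0],0.7],[[0,0,0],[0,0,0],0.7],[[0,0,0],[0,0,0],0.7],[[0,0,-0.05],[0,0,0],0.7],[[0,0,-0.12],[0,0,0],0.7],[[0,0,-0.2],[0,0,0],0.7],[[0,0,-0.2],[0,0,0],0.7]]}}

```text
clock: 16.35
eef_pos: [561.9, 177.8, 213.2]
eef_rot: [3.137, -0.0, 1.775]
wrist_force: [0.9, -0.6, 0.5]
finger_gap: 28.3
finger_force: 0.0
```

Run:
```python
from h import *
from cell import manip,viewer
s=manip.read_state();p,r=s["eef_pos"],s["eef_rot"];print(s["clock"],p,r,s["wrist_force"],s["finger_gap"])
im=viewer.camera("wrist")
cv2.imwrite("pics/w5.png",im)
```

```text
16.35 [561.90151398 177.79869562 213.17452865] [ 3.13682338e+00 -2.12451503e-04  1.77546519e+00] [ 0.88817642 -0.62123382  0.49506479] 28.338089183638147
```

View pics/w5.png

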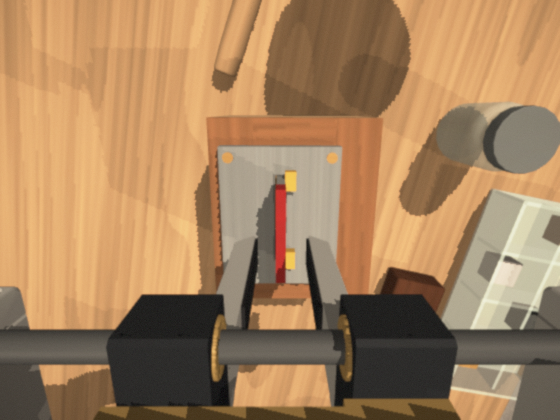

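The iron stands upright in the slot (columns 276-286, rows 175-285), between open fingers and clear of them. Closing, then pushing on its top.

{"method": "apply_moves", "body": {"moves": [[[0,0,0],[0,0,0],1],[[0,0,0],[0,0,0],1],[[0,0,0],[0,0,0],1],[[0,0,0],[0,0,0],1],[[0,0,0],[0,0,0],1],[[0,0,0],[0,0,0],1],[[0,0,0.02],[0,0,0],1],[[0,0,0.05],[0,0,0],1],[[0,0,0.05],[0,0,0],1]]}}

```text
clock: 17.15
eef_pos: [560.4, 177.4, 195.0]
eef_rot: [-3.139, 0.0, 1.775]
wrist_force: [-0.8, 0.0, -0.2]
finger_gap: 0.8
finger_force: 0.0
```

{"method": "apply_moves", "body": {"moves": [[[0,0,0.006],[0,0,0],1],[[0,0,0.012],[0,0,0],1],[[0,0,0.016],[0,0,0],1],[[0,0,0.016],[0,0,0],1]]}}

```text
clock: 17.48
eef_pos: [561.0, 177.5, 193.1]
eef_rot: [3.141, -0.0, 1.775]
wrist_force: [-0.5, 0.8, 0.8]
finger_gap: 0.5
finger_force: 0.5
```

{"method": "apply_moves", "body": {"moves": [[[0,0,0.004],[0,0,0],1],[[0,0,0.008],[0,0,0],1],[[0,0,0.012],[0,0,0],1],[[0,0,0.016],[0,0,0],1],[[0,0,0.016],[0,0,0],1]]}}

```text
clock: 17.9
eef_pos: [561.0, 177.5, 189.1]
eef_rot: [3.141, 0.0, 1.775]
wrist_force: [-0.5, 0.3, 1.9]
finger_gap: 0.6
finger_force: 1.5
```

{"method": "apply_moves", "body": {"moves": [[[0,0,0.005],[0,0,0],1],[[0,0,0.01],[0,0,0],1],[[0,0,0.015],[0,0,0],1],[[0,0,0.02],[0,0,0],1],[[0,0,0.025],[0,0,0],1],[[0,0,0.03],[0,0,0],1],[[0,0,0.035],[0,0,0],1],[[0,0,0.035],[0,0,0],1]]}}

```text
clock: 18.57
eef_pos: [561.0, 177.5, 179.9]
eef_rot: [-3.142, 0.0, 1.775]
wrist_force: [-0.8, 0.2, 2.0]
finger_gap: 0.2
finger_force: 0.5
```

{"method": "apply_moves", "body": {"moves": [[[0,0,0.006],[0,0,0],1],[[0,0,0.012],[0,0,0],1],[[0,0,0.018],[0,0,0],1],[[0,0,0.024],[0,0,0],1],[[0,0,0.03],[0,0,0],1],[[0,0,0.036],[0,0,0],1],[[0,0,0.042],[0,0,0],1],[[0,0,0.048],[0,0,0],1],[[0,0,0.054],[0,0,0],1],[[0,0,0.06],[0,0,0],1],[[0,0,0.066],[0,0,0],1],[[0,0,0.072],[0,0,0],1]]}}

```text
clock: 19.57
eef_pos: [561.0, 177.5, 162.0]
eef_rot: [3.142, 0.0, 1.775]
wrist_force: [0.7, 0.1, 4.6]
finger_gap: 0.2
finger_force: 2.0
```

{"method": "apply_moves", "body": {"moves": [[[0,0,0.004],[0,0,0],1],[[0,0,0.008],[0,0,0],1],[[0,0,0.012],[0,0,0],1],[[0,0,0.016],[0,0,0],1],[[0,0,0.016],[0,0,0],1]]}}

```text
clock: 19.98
eef_pos: [561.0, 177.5, 157.9]
eef_rot: [-3.142, 0.0, 1.775]
wrist_force: [0.3, 1.0, 0.9]
finger_gap: 0.1
finger_force: 0.4
```

{"method": "apply_moves", "body": {"moves": [[[0,0,0.003],[0,0,0],1],[[0,0,0.006],[0,0,0],1],[[0,0,0.009],[0,0,0],1],[[0,0,0.012],[0,0,0],1],[[0,0,0.012],[0,0,0],1]]}}

```text
clock: 20.4
eef_pos: [560.9, 177.5, 155.0]
eef_rot: [-3.141, 0.0, 1.775]
wrist_force: [0.3, 0.7, 1.9]
finger_gap: 0.4
finger_force: 0.8
```

{"method": "apply_moves", "body": {"moves": [[[0,0,0.002],[0,0,0],1],[[0,0,0.004],[0,0,0],1],[[0,0,0.004],[0,0,0],1]]}}

```text
clock: 20.65
eef_pos: [561.0, 177.5, 154.1]
eef_rot: [-3.142, -0.0, 1.775]
wrist_force: [-0.2, -0.2, 2.1]
finger_gap: 0.8
finger_force: 1.2
```

{"method": "apply_moves", "body": {"moves": [[[0,0,0.002],[0,0,0],1],[[0,0,0.004],[0,0,0],1],[[0,0,0.004],[0,0,0],1]]}}

```text
clock: 20.9
eef_pos: [561.0, 177.5, 153.1]
eef_rot: [3.142, 0.0, 1.775]
wrist_force: [0.7, 0.1, 2.4]
finger_gap: 0.2
finger_force: 1.3
```

Tips are at the plate's height (136.1). A last gentle half-millimetre or so until the plate is felt.

{"method": "apply_moves", "body": {"moves": [[[0,0,0.002],[0,0,0],1],[[0,0,0.003],[0,0,0],1],[[0,0,0.003],[0,0,0],1]]}}

```text
clock: 21.15
eef_pos: [561.0, 177.5, 152.4]
eef_rot: [3.142, -0.0, 1.775]
wrist_force: [0.2, -0.1, 2.9]
finger_gap: 0.6
finger_force: 1.6
```

{"method": "apply_moves", "body": {"moves": [[[0,0,0.001],[0,0,0],1],[[0,0,0.002],[0,0,0],1],[[0,0,0.002],[0,0,0],1]]}}

```text
clock: 21.4
eef_pos: [561.0, 177.6, 152.2]
eef_rot: [3.141, -0.0, 1.775]
wrist_force: [-2.5, -0.5, 6.5]
finger_gap: 0.8
finger_force: 2.9
```

The plate is felt (6.5 N, motion stopped). Lifting clear for a look.

{"method": "apply_moves", "body": {"moves": [[[0,0,-0.02],[0,0,0],1],[[0,0,-0.1],[0,0,0],1],[[0,0,-0.25],[0,0,0],1],[[0,0,-0.35],[0,0,0],1],[[0,0,-0.35],[0,0,0],1],[[0,0,-0.35],[0,0,0],1],[[0,0,-0.35],[0,0,0],1]]}}

```text
clock: 21.98
eef_pos: [560.6, 177.4, 238.4]
eef_rot: [-3.14, 0.0, 1.775]
wrist_force: [-0.3, -0.2, -0.1]
finger_gap: 0.6
finger_force: 0.0
```

Run:
```python
from h import *
from cell import manip,viewer
s=manip.read_state();print(s["clock"],s["eef_pos"],s["wrist_force"])
im=viewer.camera("wrist");cv2.imwrite("pics/w6.png",im)
cv2.imwrite("pics/w6c.png",cv2.resize(im[100:340,180:420],None,fx=2.4,fy=2.4,interpolation=cv2.INTER_CUBIC))
```

```text
21.9833 [560.57870952 177.40227836 238.39494032] [-0.3282859  -0.15554982 -0.14325801]
```

View pics/w6c.png

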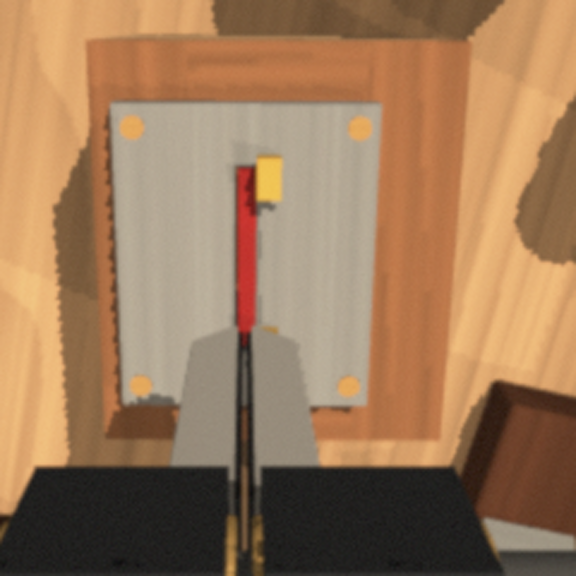

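The red top lies flush in the slot (crop columns 237-257, from row 167), with the fingers clear above it. Handing in.

```bash
python3 -c "
from cell import manip
print(manip.sign_off())"
```

```text
the job is handed in; nothing more can be done
None
```

The worn iron is down in the safe past the catch, its top flush with the plate by fingertip height and wrist view, and the job was handed in at about 22 s; the highest wrist-force reading was about 7 N, and no verdict was returned.

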